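Sweep counted fittings into the tote and hold it tipped to its pouring corner

TASK

Four counted furniture fittings (two brass hex nuts, two orange corner blocks) lie on the counting scale: take the bench brush, sweep all four off the scale's platform into the grey tote that stands against it, and lay the brush down on the bench again, leaving the tape measure and staple box alone and never touching the fittings with the gripper. Then lift the tote by its black handle clear of the bench and tip it down, clearly slanted, towards its cut-off pouring corner with the yellow lip, until all four fittings have slid together into that corner, huddled there rather than strung out along a wall, without spilling. Finish holding the tote in the air like that, still and ready to pour; do not put it down or let go.

Things in the scene. Friction and masses are not known exactly. Their poses are not given: they have to be found in the camera images.
- scale: Counting scale, fixed: black base, flat steel platform 180 (x) x 190 (y) mm without a rim, top 55 mm above the bench. Origin on the bench under the platform's middle. On its -x side, facing the robot, a low sloping console with a display reaches to x = -150 mm, lower than the platform. The tote stands against its -y edge.
- tote: Grey open tote, 200 (x) x 160 (y) x 42 mm high, walls and floor 4 mm, about 0.4 kg, loose. Origin under its middle. Its +y wall stands 2 to 9 mm from the scale's -y platform edge, axes nearly parallel, rim about 10 mm below the platform. The corner at (-x, -y) is cut off at 45 degrees, 45 mm off each side, with a yellow pouring lip 42 mm high.
- tote_grip (a point): Middle of the tote's handle bar, 112 mm above the tote's underside. The bar is straight, 188 mm long along the tote's x, 16 mm wide (y), 20 mm high; pinch it from above across y.
- tote_corner (a point): Point on the inner floor at the middle of the pouring corner's wall, at (-75, -55, 4) mm in the tote's frame, on the robot's side and away from the scale. The floor is slippery for the fittings: they start to slide at about 10 to 14 degrees of tilt, and along a wall into the corner at about 25; 35 degrees is ample and spills nothing.
- tote_foot (a point): Underside of the tote below the pouring corner's wall, at (-78, -58, 0) mm in the tote's frame: its lowest point when tipped that way.
- brush: Wooden bench brush, loose, about 0.13 kg, standing on its bristles. Origin under the middle of the bristles, which are stiff, black, 140 (x) x 26 (y) x 46 mm high and do not bend. The wooden back on them is 152 x 30 x 18 mm, z = 44 to 62 mm; a round handle 22 mm thick goes on from it to x = -180 mm.
- brush_back (a point): Middle of the brush's wooden back (30 mm wide in y), 53 mm above the bristle ends: pinch it here from above across y; the brush then sweeps along its y.
- nut_0: Brass hex nut, 30 mm across flats, 16 mm high, about 55 g, loose. Origin at the middle of its underside as it first lies on the scale.
- nut_1: A second nut like nut_0.
- block_0: Orange plastic corner block, 32 (x) x 24 (y) mm, 18 mm high at its +y side and 8 mm at the other, about 25 g, loose. Origin at the middle of its underside as it first lies on the scale.
- block_1: A second block like block_0.
- tape_measure: Yellow tape measure, 35 x 66 x 64 mm, a bystander behind the brush. Origin under its middle.
- staple_box: Small white and blue box of staples, 36 x 62 x 22 mm, a bystander. Origin under its middle.

How it is judged:
By the outcome, as a careful person would: the job done as asked, in the order asked, and still so for the second after the job is handed in, while the arm keeps its last pose, push and grip.
It also fails if it takes over 64 s, if anything falls off the work surface, if the arm or the gripper's body presses on something with over 40 N, if the wrist force passes 120 N, or if a joint passes its speed limit or range.

ROBOT

A 6-joint arm with a two-finger parallel gripper is mounted at the origin on a cart in front of the work surface, level with it; the furniture and walls round the work are solid. World frame = base frame: x ahead of the robot, y to its left, z up, the work surface at z = 0. Lengths are in m, angles in rad, forces in N, time in s.
With the tool pointing down it reaches from about 0.35 to 0.975 m from the base axis. Payload 4.9 kg.
Tool frame: the origin (TCP) lies at the very end of the fingers, on their centre line; the grasp point (between the pads) lies 19 mm behind it; z points along the fingers, y is the line along which they close (so a half turn about z gives the same grasp; the last joint's range is limited). The gripper opens to 85 mm and grips with 20 to 120 N. Pads are 22 mm wide; open, the fingers measure 114 mm over their backs; the gripper's body (76 mm by 85 mm) begins 54 mm behind the grasp point. The pads swing forward as they close: fully open they stand 13 mm farther back than shut.
Start: joints at [1.205, 0.053, 1.613, -0, 1.476, -0.119], TCP at [0.153, 0.606, 0.231] pointing down, gripper open.
Joint ranges: [-3.01, 3.01], [-1.01, 2.22], [0.06, 2.58], [-1.02, 4.17], [0.09, 2.62], [-3.14, 3.14]. Speed limits (rad/s): [2.57, 2.57, 3.14, 3.14, 3.14, 3.14].

INTERFACE

Orientations are given as a rotation vector (axis times angle).
In Python, from station import ctrl gives the robot as it stands.
- The arm moves only by the tool jog_arm, never from a script. Its argument "plan" is a list of rows, each a list of 7 numbers: the shift along the tool's x, y, z in units of 0.02 m (1.0 is 0.02 m), then the turn, a rotation vector about the tool's x, y, z in units of 45 degrees (1.0 is 45 degrees), then the opening, from -1 (shut) to 1 (fully open). A call has 1 to 8 rows; each row shifts and turns the commanded pose from where the row before left it, along the tool's axes as they then stand; what a row does not reach is not made up. A row lasts 1/10 s, in which the tool goes at most 50 mm and 8.59 degrees, less where a joint would pass 70% of its speed; a pose out of reach is approached as far as the arm can. A call with a number of a shift or a turn outside -1 to 1 is refused whole. A call with a gripper value outside its range is refused whole. The fingers move at their own pace and stop on an object; "grip_force" is the grip in N (left out, the last holds). Time passes only in rows, so rows that do not move let the fingers close. It gives the time, the measured TCP pose, the force, the opening and the grip force at its end, in the units of the state.
- ctrl.get_obs(): the state, without advancing time (a new reading comes with each control period).
- ctrl.get_image(name): name is "scene" or "top"; returns (picture, depth): 384x512x3 uint8, red, green, blue; 384x512 float32, m along the optical axis (not along the pixel's ray), 0 where there is no reading.
- ctrl.camera_info(name): a dict with "camera_matrix" (3x3 intrinsics, pixels), "rvec" (rotation vector, rad) and "tvec" (3), from world to camera coordinates, as OpenCV has them. Camera axes: x right, y down, z forward; pixel columns grow to the right and rows downward; lengths in m; the calibration is good to about 2 mm. A picture is of the moment at which its call begins. camera_info takes no time and is no camera call.
- ctrl.finish_job(): hands the job in; it is judged then, once.
The state is a dict: "t": time; "q": joint angles; "dq": joint speeds; "effort": joint torques, N m; "tool_pos": TCP position; "tool_rot": TCP orientation; "contact_force": force on the tool from outside, world axes, zero at the start; "wrist_torque": the same for the moment, N m; "opening": finger opening in m; "grip_force": force on a finger pad.
Only numpy, scipy, OpenCV 4.12 (cv2) and the standard library are available. Lean on these libraries where they do the work, as an engineer would, in place of code of your own. Each camera call takes 0.05 s, during which the arm holds its last target. There are 200 camera calls.

## Working session

There is one attempt and no reset: what is moved stays moved. The work goes in short steps, Python scripts to look and compute and a tool call to move; the robot and the scene stay as the last step left them, time stands still between calls to the robot, and variables do not carry over. Pictures are saved under pics/ and viewed, at most 10 in all, crops included, and the job is handed in when it is done.

Besides the shell and the picture viewer there is one more tool, called after "Emit:" as name([rows], argument=value, ...), one row to a line, values as JSON. jog_arm: Moves the arm, as the interface text tells. Shifts and turns lie within -1 to 1; 1 stands for 0.02 m of shift or 45 degrees of turn. Its arguments: {"type":"object","properties":{"plan":{"type":"array"},"grip_force":{"type":"number"}},"required":["plan"]}

```bash
mkdir -p pics
cat > h.py <<'E'
import numpy as np,cv2
from station import ctrl
def cam(n):
    i=ctrl.camera_info(n);K=np.array(i["camera_matrix"]);R=cv2.Rodrigues(np.array(i["rvec"],float))[0];t=np.array(i["tvec"],float).ravel();return K,R,t
def cloud(n,d):
    K,R,t=cam(n);v,u=np.mgrid[:d.shape[0],:d.shape[1]]
    p=np.stack([(u-K[0,2])/K[0,0]*d,(v-K[1,2])/K[1,1]*d,d],-1)
    return (p-t)@R
def ray(n,u,v,z):
    K,R,t=cam(n);c=-R.T@t;r=R.T@np.linalg.inv(K)@[u,v,1];return c+r*(z-c[2])/r[2]
def shot(n,name):
    im,d=ctrl.get_image(n);cv2.imwrite(f"pics/{name}.png",im[:,:,::-1]);np.save(f"pics/{name}.npy",d);return im,d
E
python3 - <<'E'
from h import *
for n in("top","scene"):
    im,d=shot(n,n+"0");K,R,t=cam(n);print(n,K[0,0],-R.T@t,R.round(2).tolist())
print(ctrl.get_obs())
E
```

```text
top 456.02681959702306 [ 0.40551583 -0.1077919   1.28939347] [[0.03, -1.0, 0.01], [-0.99, -0.03, -0.11], [0.11, -0.0, -0.99]]
scene 445.28167849354634 [ 0.01801736 -0.7520807   0.92675068] [[0.77, -0.64, 0.0], [-0.45, -0.54, -0.71], [0.46, 0.55, -0.7]]
{'t': 0.1, 'q': array([ 1.20501095e+00,  5.33258635e-02,  1.61418906e+00,  7.47133128e-06,
        1.47598834e+00, -1.19016286e-01]), 'dq': array([-8.55384347e-05, -1.30406814e-03, -4.32957753e-03, -1.32596697e-03,
       -1.45694583e-03,  9.34125538e-04]), 'effort': array([ 7.98740311e-04, -3.94900739e+01, -3.71365213e+01, -1.01634191e-04,
        3.87377993e-03,  6.61911326e-07]), 'tool_pos': array([0.15247074, 0.60552485, 0.23014491]), 'tool_rot': array([-3.86584827e-01, -3.11724581e+00,  2.91019251e-03]), 'contact_force': array([ 0.30444315, -0.01468512,  0.3152291 ]), 'wrist_torque': array([0.00712617, 0.00141593, 0.04513394]), 'grip_force': 0.0, 'opening': 0.08532035475677954}
```

View pics/top0.png

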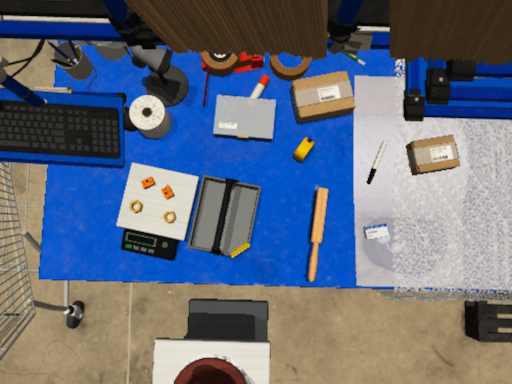

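View pics/scene0.png

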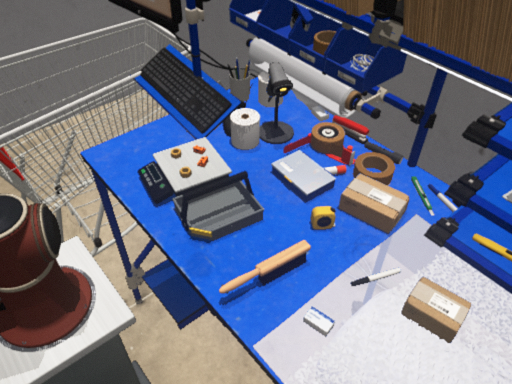

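Top view: scale platform about (158,200), tote (225,217) with yellow lip at (240,250), brush (318,230), tape (304,149), staple box (376,232), nuts (136,207) and (170,217), blocks (148,182) and (168,191). The scene view shows the same layout, with the tote handle raised over it. Next I'll measure poses.

```bash
cat > m.py <<'E'
from h import *
im=cv2.imread("pics/top0.png");d=np.load("pics/top0.npy");P=cloud("top",d)
hsv=cv2.cvtColor(im,cv2.COLOR_BGR2HSV);H,S,V=[hsv[...,i].astype(int) for i in range(3)]
v,u=np.mgrid[:384,:512]
def box(u0,u1,v0,v1):return (u>u0)&(u<u1)&(v>v0)&(v<v1)
def rect(m,z,name):
    m=m.astype(np.uint8);n,l,s,c=cv2.connectedComponentsWithStats(m)
    for k in range(1,n):
        if s[k,4]<20: continue
        cs=cv2.findContours((l==k).astype(np.uint8),cv2.RETR_EXTERNAL,cv2.CHAIN_APPROX_NONE)[0][0][:,0]
        w=np.array([ray("top",a,b,z)[:2] for a,b in cs],np.float32)*1000
        r=cv2.minAreaRect(w);zz=np.median(P[l==k][:,2])
        print(name,c[k].round(1),"ctr",np.round(r[0],1),"size",np.round(r[1],1),"ang",round(r[2],1),"z",round(zz,3))
Z=P[...,2]
print("bench z",np.median(Z[box(260,290,200,260)]))
rect(box(110,202,160,245)&(S<60)&(V>120),.055,"plat")
rect(box(115,200,165,240)&(S>120)&(H<30)&(V>120),.065,"part")
rect(box(185,262,170,262)&(Z>.085)&(Z<.14),.112,"bar")
rect(box(185,265,170,262)&~((H>105)&(H<130)&(S>150)),.042,"tote")
rect(box(225,255,235,262)&(S>120)&(H>20)&(H<40),.042,"lip")
rect(box(290,335,180,285)&(H<25)&(S>80),.062,"brush")
rect(box(290,335,180,248)&(Z>.035),.062,"brushback?")
rect(box(290,318,130,165)&(H>18)&(H<40)&(S>120),.064,"tape")
rect(box(360,392,220,245)&((S>100)|(V>200)),.022,"stap")
# brush profile
m=box(290,335,180,285)&(H<25)&(S>80)
for r in range(186,284,6):
    c=np.where(m[r])[0]
    if len(c): a=ray("top",c[0]-.5,r,.062);b=ray("top",c[-1]+.5,r,.062);print(r,c[0],c[-1],a.round(3)[:2],b.round(3)[:2],np.median(Z[r,c]).round(3))
E
python3 m.py; python3 -c "
import cv2;i=cv2.imread('pics/top0.png')[155:290,110:330];cv2.imwrite('pics/c0.png',cv2.resize(i,None,fx=3.6,fy=3.6,interpolation=2))"
```

```text
bench z -0.0002032678877406502
plat [157.7 201.2] ctr [525.7 156.9] size [189.3 179.5] ang 79.4 z 0.055
plat [135.2 206. ] ctr [509.3 216.4] size [10.9 10.9] ang 1.7 z 0.055
plat [168.7 216.4] ctr [483.5 122.9] size [13.6 13.3] ang 47.2 z 0.055
plat [199.1 233.6] ctr [450.7  42.9] size [78.2 16.1] ang 2.4 z 0.004
part [147.3 181.9] ctr [575.  184.3] size [22.5 31.9] ang 24.6 z 0.068
part [167.1 191.9] ctr [549.4 130. ] size [32.3 22.6] ang 32.1 z 0.067
part [135.3 206.1] ctr [509.2 213.2] size [31.  28.2] ang 47.4 z 0.071
part [168.8 216.7] ctr [482.9 121. ] size [28.8 32. ] ang 47.4 z 0.071
bar [222.7 214.5] ctr [490.1 -28. ] size [ 24.1 190.7] ang 80.4 z 0.121
tote [190.1 194.7] ctr [525.5  64.1] size [162.8  33.1] ang 2.6 z 0.055
tote [223.7 216. ] ctr [488.9 -26. ] size [168.  208.9] ang 80.5 z 0.005
lip [239.5 249.3] ctr [400.9 -70.8] size [13.5 57.8] ang 35.2 z 0.039
brush [317.2 228.3] ctr [ 448.  -275.7] size [ 31.2 252. ] ang 83.5 z 0.061
brushback? [319.3 216. ] ctr [ 493.8 -282.6] size [ 31.1 165. ] ang 83.5 z 0.061
tape [303.1 148.9] ctr [ 678.5 -235.9] size [31.9 63.6] ang 57.9 z 0.058
stap [378.4 232.3] ctr [ 454.5 -450.9] size [50.7 60.2] ang 12.9 z 0.024
192 317 327 [ 0.561 -0.275] [ 0.562 -0.305] 0.063
198 315 326 [ 0.545 -0.27 ] [ 0.546 -0.302] 0.062
204 315 325 [ 0.528 -0.27 ] [ 0.529 -0.3  ] 0.064
210 314 325 [ 0.512 -0.267] [ 0.513 -0.3  ] 0.06
216 313 324 [ 0.496 -0.265] [ 0.496 -0.297] 0.062
222 313 323 [ 0.479 -0.265] [ 0.48  -0.295] 0.061
228 312 322 [ 0.463 -0.263] [ 0.464 -0.292] 0.061
234 311 322 [ 0.447 -0.26 ] [ 0.448 -0.292] 0.062
240 311 321 [ 0.431 -0.26 ] [ 0.432 -0.29 ] 0.062
246 313 317 [ 0.415 -0.266] [ 0.415 -0.279] 0.06
252 312 317 [ 0.399 -0.264] [ 0.4  -0.28] 0.058
258 311 316 [ 0.383 -0.261] [ 0.384 -0.277] 0.061
264 310 316 [ 0.367 -0.259] [ 0.368 -0.277] 0.063
270 309 315 [ 0.351 -0.256] [ 0.352 -0.275] 0.063
276 308 314 [ 0.335 -0.254] [ 0.336 -0.272] 0.06
```

View pics/c0.png

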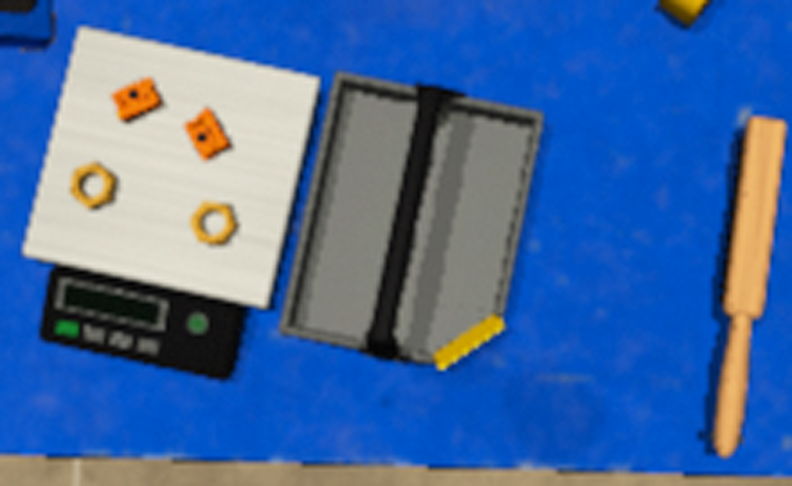

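The crop shows the tote bar running parallel to its long walls, with the lip at bottom right. One 140 mm sweep centred near scale x = +4 mm covers all four parts. I'm moving to the brush now.

Emit:
jog_arm([
  [-0.5, -0.5, 0, 0, 0, -0.17, 1],
  [-1, -1, 0, 0, 0, 0, 1],
  [-1, -1, 0, 0, 0, 0, 1],
  [-1, -1, 0, 0, 0, 0, 1],
  [-1, -1, 0, 0, 0, 0, 1],
  [-1, -1, 0, 0, 0, 0, 1],
  [-1, -1, 0, 0, 0, 0, 1],
  [-1, -1, 0, 0, 0, 0, 1],
])

```text
t: 0.9
tool_pos: [0.2836, 0.4378, 0.2307]
tool_rot: [-0.178, -3.136, 0.001]
contact_force: [0.3, -0.2, 0.3]
opening: 0.0854
grip_force: 0.0
```

Emit:
jog_arm([
  [-1, -1, 0, 0, 0, 0, 1],
  [-1, -1, 0, 0, 0, 0, 1],
  [-1, -1, 0, 0, 0, 0, 1],
  [-1, -1, 0, 0, 0, 0, 1],
  [-1, -1, 0, 0, 0, 0, 1],
  [-1, -1, 0, 0, 0, 0, 1],
  [-1, -1, 0, 0, 0, 0, 1],
  [-1, -1, 0, 0, 0, 0, 1],
])

```text
t: 1.7
tool_pos: [0.4244, 0.2608, 0.2308]
tool_rot: [-0.178, -3.136, 0.0]
contact_force: [0.6, 0.6, 0.4]
opening: 0.0856
grip_force: 0.0
```

Emit:
jog_arm([
  [-1, -1, 0, 0, 0, 0, 1],
  [-1, -1, 0, 0, 0, 0, 1],
  [-1, -1, 0, 0, 0, 0, 1],
  [-1, -1, 0, 0, 0, 0, 1],
  [-1, -1, 0, 0, 0, 0, 1],
  [-1, -1, 0, 0, 0, 0, 1],
  [0, -1, 0, 0, 0, 0, 1],
  [0, -1, 0, 0, 0, 0, 1],
])

```text
t: 2.5
tool_pos: [0.5252, 0.0883, 0.2305]
tool_rot: [-0.178, -3.135, 0.0]
contact_force: [0.1, -0.9, -0.4]
opening: 0.0854
grip_force: 0.0
```

Emit:
jog_arm([
  [0, -1, 0, 0, 0, 0, 1],
  [0, -1, 0, 0, 0, 0, 1],
  [0, -1, 0, 0, 0, 0, 1],
  [0, -1, 0, 0, 0, 0, 1],
  [0, -1, 0, 0, 0, 0, 1],
  [0, -1, 0, 0, 0, 0, 1],
  [0, -1, 0, 0, 0, 0, 1],
  [0, -1, 0, 0, 0, 0, 1],
])

```text
t: 3.3
tool_pos: [0.5067, -0.0703, 0.2307]
tool_rot: [-0.178, -3.136, -0.0]
contact_force: [0.3, -0.4, 0.2]
opening: 0.0854
grip_force: 0.0
```

Emit:
jog_arm([
  [0, -1, 0, 0, 0, 0, 1],
  [0, -1, 0.5, 0, 0, 0, 1],
  [0, -1, 1, 0, 0, 0, 1],
  [0, -1, 1, 0, 0, 0, 1],
  [0, -1, 1, 0, 0, 0, 1],
  [0, -1, 1, 0, 0, 0, 1],
  [0, -0.5, 0.5, 0, 0, 0, 1],
  [0, 0, 0, 0, 0, 0, 1],
])

```text
t: 4.1
tool_pos: [0.4911, -0.1989, 0.1292]
tool_rot: [-0.18, -3.133, -0.003]
contact_force: [0.3, -0.1, 0.1]
opening: 0.0856
grip_force: 0.0
```

```bash
cat >> h.py <<'E'
from scipy.spatial.transform import Rotation as Ro
def delta(p,ydeg=None):
    o=ctrl.get_obs();R=Ro.from_rotvec(o["tool_rot"]).as_matrix()
    ya=np.degrees(np.arctan2(R[1,1],R[0,1]))
    print("t",round(o["t"],2),"pos",o["tool_pos"].round(4),"yang",ya.round(2),"z",R[:,2].round(3),"F",o["contact_force"].round(1),"M",o["wrist_torque"].round(2),"op",round(o["opening"],4),"g",round(o["grip_force"],1),"q",o["q"].round(2))
    print("tool units",(R.T@(np.array(p)-o["tool_pos"])/.02).round(2),"turn z",None if ydeg is None else round(-(ydeg-ya)/45,3))
E
python3 -c "
from h import *
delta([.498,-.2815,.034],83.5)"
```

```text
t 4.1 pos [ 0.4911 -0.1989  0.1292] yang 83.41 z [-0.003  0.002 -1.   ] F [ 0.3 -0.1  0.1] M [0.04 0.03 0.01] op 0.0856 g 0.0 q [-0.53 -0.09  1.93  0.    1.31 -1.98]
tool units [-0.83 -4.07  4.75] turn z -0.002
```

Emit:
jog_arm([
  [-0.2, -1, 0, 0, 0, 0, 1],
  [-0.2, -1, 0, 0, 0, 0, 1],
  [-0.2, -1, 0, 0, 0, 0, 1],
  [-0.2, -1, 0, 0, 0, 0, 1],
  [0, 0, 1, 0, 0, 0, 1],
  [0, 0, 1, 0, 0, 0, 1],
  [0, 0, 0, 0, 0, 0, 1],
])

```text
t: 4.8
tool_pos: [0.4975, -0.2797, 0.0883]
tool_rot: [-0.179, -3.132, -0.005]
contact_force: [-0.4, 0.1, -0.4]
opening: 0.0853
grip_force: 0.0
```

```bash
python3 -c "
from h import *
delta([.498,-.2815,.034],83.5)"
```

```text
t 4.8 pos [ 0.4975 -0.2797  0.0883] yang 83.46 z [-0.005  0.004 -1.   ] F [-0.4  0.1 -0.4] M [ 0.04  0.04 -0.  ] op 0.0853 g 0.0 q [-0.64  0.06  1.85  0.    1.23 -2.1 ]
tool units [-0.05 -0.09  2.71] turn z -0.001
```

Emit:
jog_arm([
  [0, -0.1, 1, 0, 0, 0, 1],
  [0, 0, 1, 0, 0, 0, 1],
  [0, 0, 0.7, 0, 0, 0, 1],
  [0, 0, 0, 0, 0, 0, -1],
  [0, 0, 0, 0, 0, 0, -1],
  [0, 0, 0, 0, 0, 0, -1],
  [0, 0, 0, 0, 0, 0, -1],
  [0, 0, 0, 0, 0, 0, -1],
], grip_force=80)

```text
t: 5.6
tool_pos: [0.5002, -0.2828, 0.039]
tool_rot: [0.178, 3.134, -0.003]
contact_force: [-0.9, 0.1, 4.6]
opening: 0.0285
grip_force: 80.9
```

```bash
python3 -c "
from h import *
delta([.498,-.2815,.034],83.5)"
```

```text
t 5.6 pos [ 0.5002 -0.2828  0.039 ] yang 83.52 z [ 0.003 -0.002 -1.   ] F [-0.9  0.1  4.6] M [0.05 0.07 0.05] op 0.0285 g 80.9 q [-0.64  0.13  1.87 -0.    1.14 -2.1 ]
tool units [0.12 0.05 0.25] turn z 0.0
```

Emit:
jog_arm([
  [0, 0, -0.5, 0, 0, 0, -1],
  [0, 0, -1, 0, 0, 0, -1],
  [0, 0, -1, 0, 0, 0, -1],
  [0, 0, -1, 0, 0, 0, -1],
  [0, 0, -1, 0, 0, 0, -1],
  [0, 0.5, -1, 0, 0, 0, -1],
  [0, 1, -1, 0, 0, 0, -1],
  [0, 1, -1, 0, 0, 0, -1],
])

```text
t: 6.4
tool_pos: [0.5044, -0.2318, 0.1884]
tool_rot: [-0.179, -3.136, -0.0]
contact_force: [0.7, -0.0, -2.0]
opening: 0.0283
grip_force: 80.3
```

Emit:
jog_arm([
  [0, 1, -0.5, 0, 0, 0, -1],
  [0, 1, 0, 0, 0, 0, -1],
  [0, 1, 0, 0, 0, 0, -1],
  [0, 1, 0, 0, 0, 0, -1],
  [0, 1, 0, 0, 0, 0, -1],
  [0, 1, 0, 0, 0, 0, -1],
  [0, 1, 0, 0, 0, 0, -1],
  [0, 1, 0, 0, 0, 0, -1],
])

```text
t: 7.2
tool_pos: [0.5225, -0.0724, 0.1975]
tool_rot: [-0.178, -3.136, -0.0]
contact_force: [-0.2, -0.5, -0.7]
opening: 0.0282
grip_force: 80.3
```

Emit:
jog_arm([
  [0, 1, 0, 0, 0, 0, -1],
  [0, 1, 0, 0, 0, 0, -1],
  [0, 1, 0, 0, 0, 0, -1],
  [0, 1, 0, 0, 0, 0, -1],
  [0, 1, 0, 0, 0, 0, -1],
  [0, 1, 0, 0, 0, 0, -1],
  [0, 1, 0, 0, 0, 0, -1],
  [0, 1, 0, 0, 0, 0, -1],
])

```text
t: 8.0
tool_pos: [0.5405, 0.0865, 0.1976]
tool_rot: [-0.178, -3.136, 0.0]
contact_force: [-0.0, -0.1, -1.5]
opening: 0.0287
grip_force: 80.3
```

Emit:
jog_arm([
  [0, 1, 0, 0, 0, 0, -1],
  [0, 1, 0, 0, 0, 0, -1],
  [0, 1, 0, 0, 0, 0, -1],
  [0, 1, 0, 0, 0, 0, -1],
  [0, 1, 0, 0, 0, 0, -1],
  [0, 1, 0, 0, 0, 0.09, -1],
  [0, 0.5, 0, 0, 0, 0, -1],
  [0, 0, 0, 0, 0, 0, -1],
])

```text
t: 8.8
tool_pos: [0.5561, 0.2154, 0.1974]
tool_rot: [-0.284, -3.129, 0.0]
contact_force: [0.1, -0.7, -1.2]
opening: 0.0283
grip_force: 80.3
```

Run:
```python
from h import *
delta([.549,.2594,.096],79.4)
a,_=shot("scene","s1");b,d=shot("top","t1")
cv2.imwrite("pics/both1.png",np.hstack([cv2.resize(a[100:260,60:260],(400,320)),cv2.resize(b[100:290,60:260],(400,380))[:320]])[:,:,::-1])
P=cloud("top",d)
```

```text
t 8.8 pos [0.5561 0.2154 0.1974] yang 79.63 z [-0. -0. -1.] F [ 0.1 -0.7 -1.2] M [ 0.01 -0.02 -0.01] op 0.0283 g 80.3 q [ 0.24  0.01  1.72 -0.    1.42 -1.14]
tool units [0.74 2.1  5.07] turn z 0.005
```

View pics/both1.png

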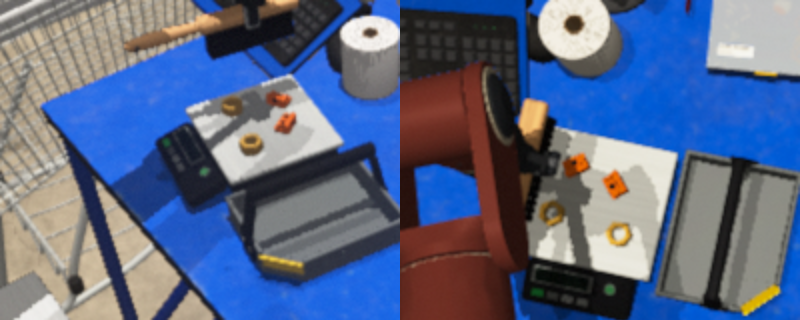

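The brush hangs level in the gripper beyond the far edge of the scale (right half, about (535,150)), and all four parts are undisturbed. I'll go down now.

Emit:
jog_arm([
  [0.7, 1, 0, 0, 0, 0, -1],
  [0, 1, 1, 0, 0, 0, -1],
  [0, 0.2, 1, 0, 0, 0, -1],
  [0, 0, 1, 0, 0, 0, -1],
  [0, 0, 1, 0, 0, 0, -1],
  [0, 0, 0.7, 0, 0, 0, -1],
  [0, 0, 0.2, 0, 0, 0, -1],
  [0, 0, 0, 0, 0, 0, -1],
])

```text
t: 9.7
tool_pos: [0.5504, 0.2599, 0.0989]
tool_rot: [-0.289, -3.127, 0.001]
contact_force: [-0.3, -0.6, -0.7]
opening: 0.0286
grip_force: 80.2
```

Run:
```python
from h import *
delta([.549,.2594,.096],79.4)
im,d=shot("top","t2");P=cloud("top",d)
hsv=cv2.cvtColor(im,cv2.COLOR_RGB2HSV)
m=(hsv[...,0]<25)&(hsv[...,1]>90)&(P[...,2]>.09)&(P[...,2]<.14)&(P[...,0]>.45)&(P[...,0]<.7)&(P[...,1]>.2)&(P[...,1]<.32)
print(m.sum(),P[m].min(0),P[m].max(0),np.median(P[m][:,2]))
```

```text
t 9.7 pos [0.5504 0.2599 0.0989] yang 79.43 z [-0.001 -0.    -1.   ] F [-0.3 -0.6 -0.7] M [-0.04 -0.02 -0.05] op 0.0286 g 80.2 q [ 0.32  0.13  1.76 -0.    1.25 -1.07]
tool units [ 0.06 -0.04  0.14] turn z 0.001
291 [0.49526454 0.23162255 0.09000165] [0.62290642 0.26137598 0.12790164] 0.12051473544487239
```

Emit:
jog_arm([
  [0, -0.2, 0.12, 0, 0, 0, -1],
  [0, -0.5, 0, 0, 0, 0, -1],
  [0, -0.5, 0, 0, 0, 0, -1],
  [0, -0.5, 0, 0, 0, 0, -1],
  [0, -0.5, 0, 0, 0, 0, -1],
  [0, -0.5, 0, 0, 0, 0, -1],
  [0, -0.5, 0, 0, 0, 0, -1],
  [0, -0.5, 0, 0, 0, 0, -1],
])

```text
t: 10.55
tool_pos: [0.5369, 0.1868, 0.0969]
tool_rot: [0.289, 3.128, 0.0]
contact_force: [0.4, 0.3, -1.6]
opening: 0.0283
grip_force: 80.3
```

Emit:
jog_arm([
  [0, -0.5, 0, 0, 0, 0, -1],
  [0, -0.5, 0, 0, 0, 0, -1],
  [0, -0.5, 0, 0, 0, 0, -1],
  [0, -0.5, 0, 0, 0, 0, -1],
  [0, -0.5, 0, 0, 0, 0, -1],
  [0, -0.5, 0, 0, 0, 0, -1],
  [0, -0.5, 0, 0, 0, 0, -1],
  [0, -0.3, 0, 0, 0, 0, -1],
])

```text
t: 11.35
tool_pos: [0.523, 0.112, 0.0969]
tool_rot: [-0.289, -3.128, 0.0]
contact_force: [-0.3, 0.6, -1.5]
opening: 0.0286
grip_force: 80.3
```

Run:
```python
from h import *
delta([.5087,.0382,.096],79.4)
a,_=shot("scene","s3");b,d=shot("top","t3")
cv2.imwrite("pics/both3.png",np.hstack([cv2.resize(a[100:260,100:300],(400,320)),cv2.resize(b[130:290,100:300],(400,320))])[:,:,::-1])
```

```text
t 11.35 pos [0.523  0.112  0.0969] yang 79.43 z [-0. -0. -1.] F [-0.3  0.6 -1.5] M [ 0.06 -0.02 -0.  ] op 0.0286 g 80.3 q [ 0.07 -0.04  1.94 -0.    1.24 -1.31]
tool units [ 0.02 -3.76  0.04] turn z 0.001
```

View pics/both3.png

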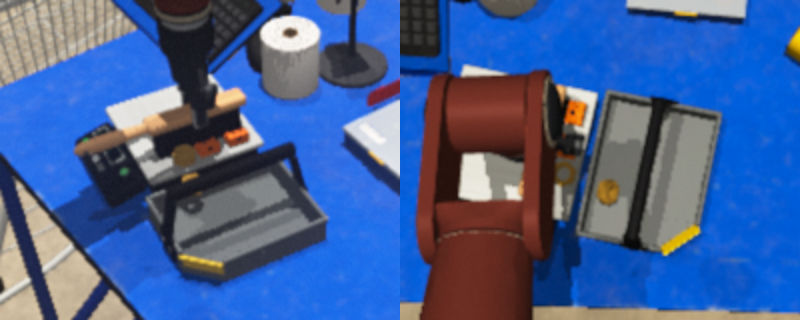

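One nut is already in the tote (right half, (607,192)). The other three are lined up ahead of the bristles near the edge, so I'll continue slowly.

Emit:
jog_arm([
  [0, -0.3, 0, 0, 0, 0, -1],
  [0, -0.3, 0, 0, 0, 0, -1],
  [0, -0.3, 0, 0, 0, 0, -1],
  [0, -0.3, 0, 0, 0, 0, -1],
  [0, -0.3, 0, 0, 0, 0, -1],
  [0, -0.3, 0, 0, 0, 0, -1],
  [0, -0.3, 0, 0, 0, 0, -1],
  [0, -0.3, 0, 0, 0, 0, -1],
])

```text
t: 12.25
tool_pos: [0.5143, 0.0652, 0.0969]
tool_rot: [-0.289, -3.128, 0.0]
contact_force: [0.2, 0.2, -1.2]
opening: 0.0285
grip_force: 80.2
```

Emit:
jog_arm([
  [0, -0.3, 0, 0, 0, 0, -1],
  [0, -0.3, 0, 0, 0, 0, -1],
  [0, -0.3, 0, 0, 0, 0, -1],
  [0, -0.3, 0, 0, 0, 0, -1],
  [0, -0.1, 0, 0, 0, 0, -1],
  [0, 0, 0, 0, 0, 0, -1],
])

```text
t: 12.85
tool_pos: [0.5096, 0.04, 0.0969]
tool_rot: [0.289, 3.128, 0.0]
contact_force: [-0.0, -1.4, -1.0]
opening: 0.0285
grip_force: 80.2
```

Run:
```python
from h import *
delta([.5087,.0382,.096],79.4)
a,_=shot("scene","s4");b,d=shot("top","t4")
cv2.imwrite("pics/both4.png",np.hstack([cv2.resize(a[120:260,120:295],(400,320)),cv2.resize(b[130:290,100:300],(400,320))])[:,:,::-1])
```

```text
t 12.85 pos [0.5096 0.04   0.0969] yang 79.43 z [ 0.  0. -1.] F [-0.  -1.4 -1. ] M [ 0.02 -0.06  0.01] op 0.0285 g 80.2 q [-0.07 -0.1   1.99  0.    1.24 -1.45]
tool units [ 0.03 -0.09  0.05] turn z 0.001
```

View pics/both4.png

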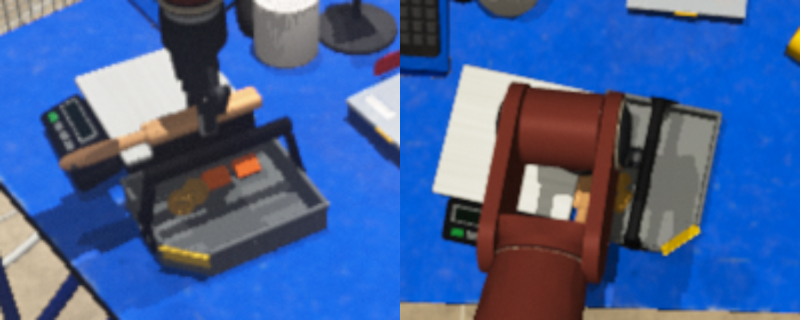

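Both blocks (215,178), (247,165) and the nuts (185,195) are in the tote and the platform looks clear. I'll carry the brush back to its place.

Emit:
jog_arm([
  [0, 0.2, -0.5, 0, 0, 0, -1],
  [0, 0, -1, 0, 0, 0, -1],
  [0, 0, -1, 0, 0, 0, -1],
  [0, 0, -1, 0, 0, 0, -1],
  [0, 0, -1, 0, 0, -0.09, -1],
  [-0.3, -0.5, -0.5, 0, 0, 0, -1],
  [-0.3, -1, 0, 0, 0, 0, -1],
  [-0.3, -1, 0, 0, 0, 0, -1],
])

```text
t: 13.75
tool_pos: [0.5233, -0.0083, 0.1978]
tool_rot: [0.179, 3.135, -0.001]
contact_force: [0.2, -0.3, -0.5]
opening: 0.0286
grip_force: 80.2
```

Emit:
jog_arm([
  [-0.1, -1, 0, 0, 0, 0, -1],
  [-0.1, -1, 0, 0, 0, 0, -1],
  [-0.1, -1, 0, 0, 0, 0, -1],
  [-0.1, -1, 0, 0, 0, 0, -1],
  [-0.1, -1, 0, 0, 0, 0, -1],
  [-0.1, -1, 0, 0, 0, 0, -1],
  [-0.1, -1, 0, 0, 0, 0, -1],
  [-0.1, -1, 0, 0, 0, 0, -1],
])

```text
t: 14.55
tool_pos: [0.5204, -0.1697, 0.1969]
tool_rot: [-0.18, -3.136, 0.0]
contact_force: [-0.3, 0.8, 0.1]
opening: 0.0285
grip_force: 80.2
```

Emit:
jog_arm([
  [0, -1, 0, 0, 0, 0, -1],
  [0, -1, 0, 0, 0, 0, -1],
  [0, -1, 0, 0, 0, 0, -1],
  [0, -1, 0.5, 0, 0, 0, -1],
  [0, -0.5, 1, 0, 0, 0, -1],
  [0, 0, 0, 0, 0, 0, -1],
])

```text
t: 15.15
tool_pos: [0.5083, -0.2582, 0.1637]
tool_rot: [-0.182, -3.131, -0.004]
contact_force: [-0.1, 0.3, -2.3]
opening: 0.0284
grip_force: 80.2
```

```bash
python3 -c "
from h import *
delta([.5002,-.2828,.039],83.5)
_,d=ctrl.get_image('top');P=cloud('top',d)
b,_=ctrl.get_image('top');b=b[150:265,115:265];cv2.imwrite('pics/t5.png',cv2.resize(b,(780,598),interpolation=2)[:,:,::-1])"
```

```text
t 15.15 pos [ 0.5083 -0.2582  0.1637] yang 83.33 z [-0.005  0.003 -1.   ] F [-0.1  0.3 -2.3] M [ 0.02 -0.05 -0.03] op 0.0284 g 80.2 q [-0.6  -0.02  1.8  -0.    1.37 -2.05]
tool units [ 0.23 -1.28  6.23] turn z -0.004
```

View pics/t5.png

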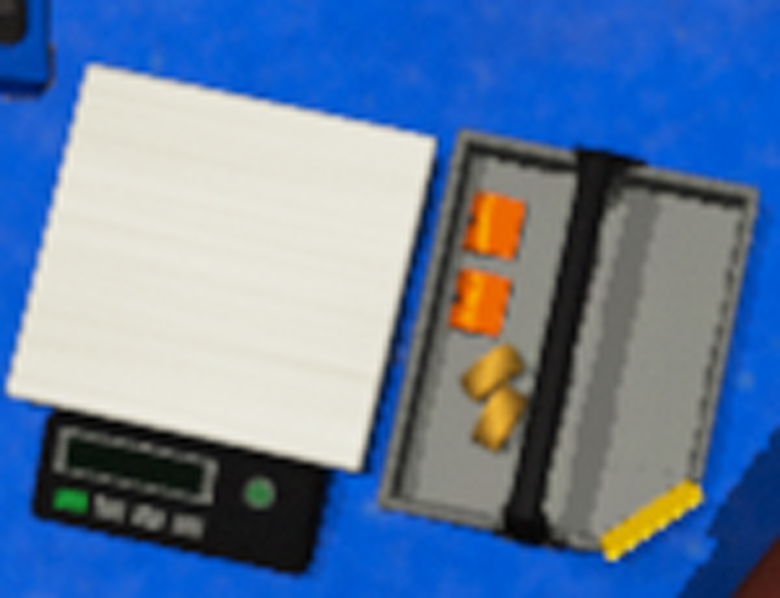

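All four are in the tote: blocks at (495,225) and (480,300), nuts at (492,372) and (498,418). The platform is empty. I'll set the brush down.

Emit:
jog_arm([
  [0.2, -0.8, 1, 0, 0, 0, -1],
  [0, -0.4, 1, 0, 0, 0, -1],
  [0, 0, 1, 0, 0, 0, -1],
  [0, 0, 1, 0, 0, 0, -1],
  [0, 0, 1, 0, 0, 0, -1],
  [0, 0, 0.6, 0, 0, 0, -1],
  [0, 0, 0.3, 0, 0, 0, -1],
  [0, 0, 0, 0, 0, 0, -1],
])

```text
t: 16.05
tool_pos: [0.5036, -0.2808, 0.0488]
tool_rot: [-0.177, -3.136, -0.001]
contact_force: [0.2, 0.3, -1.5]
opening: 0.0288
grip_force: 80.3
```

```bash
python3 -c "
from h import *
delta([.5002,-.2828,.039],83.5)"
```

```text
t 16.05 pos [ 0.5036 -0.2808  0.0488] yang 83.53 z [-0.  0. -1.] F [ 0.2  0.3 -1.5] M [-0.07 -0.    0.02] op 0.0288 g 80.3 q [-0.64  0.12  1.86  0.    1.16 -2.1 ]
tool units [ 0.16 -0.12  0.49] turn z 0.001
```

Emit:
jog_arm([
  [0, 0, 0.3, 0, 0, 0, -1],
  [0, 0, 0.15, 0, 0, 0, -1],
  [0, 0, 0, 0, 0, 0, -1],
])

```text
t: 16.35
tool_pos: [0.5035, -0.2811, 0.0399]
tool_rot: [-0.178, -3.136, -0.0]
contact_force: [0.0, -0.2, -1.6]
opening: 0.0281
grip_force: 80.3
```

```bash
python3 -c "
from h import *
delta([.5002,-.2828,.039],83.5)"
```

```text
t 16.35 pos [ 0.5035 -0.2811  0.0399] yang 83.51 z [-0.  0. -1.] F [ 0.  -0.2 -1.6] M [ 0.01 -0.01 -0.02] op 0.0281 g 80.3 q [-0.64  0.13  1.87 -0.    1.14 -2.1 ]
tool units [ 0.15 -0.1   0.04] turn z 0.0
```

Emit:
jog_arm([
  [0, 0, 0.06, 0, 0, 0, -1],
  [0, 0, 0, 0, 0, 0, 1],
  [0, 0, 0, 0, 0, 0, 1],
  [0, 0, -0.3, 0, 0, 0, 1],
  [0, 0, -1, 0, 0, 0, 1],
  [0, 0, -1, 0, 0, 0, 1],
  [0, 0, -1, 0, 0, 0, 1],
  [0, 0, -1, 0, 0, 0, 1],
])

```text
t: 17.15
tool_pos: [0.5037, -0.2813, 0.1263]
tool_rot: [0.178, 3.136, -0.001]
contact_force: [0.8, 0.3, -0.2]
opening: 0.0853
grip_force: 0.0
```

Emit:
jog_arm([
  [0, 0, -1, 0, 0, 0, 1],
  [0, 0, -1, 0, 0, 0, 1],
  [0, 0, -1, 0, 0, 0, 1],
  [0, 0, -1, 0, 0, 0, 1],
  [0, 0.5, 0, 0, 0, 0, 1],
  [0, 1, 0, 0, 0, 0, 1],
  [0, 0.5, 0, 0, 0, 0, 1],
  [0, 0, 0, 0, 0, 0, 1],
])

```text
t: 17.95
tool_pos: [0.5078, -0.2398, 0.2038]
tool_rot: [-0.175, -3.136, -0.001]
contact_force: [0.7, 0.4, 0.4]
opening: 0.0854
grip_force: 0.0
```

Run:
```python
from h import *
im,d=shot("top","t6");P=cloud("top",d);Z=P[...,2]
v,u=np.mgrid[:384,:512]
m=((u>185)&(u<262)&(v>170)&(v<262)&(Z>.08)&(Z<.14)).astype(np.uint8)
cs=max(cv2.findContours(m,0,1)[0],key=len)[:,0]
w=np.array([ray("top",a,b,.122)[:2] for a,b in cs],np.float32)*1000;print(cv2.minAreaRect(w))
for r in range(186,246,8):
    c=np.where(m[r])[0];a=ray("top",c[0]-.5,r,.122);b=ray("top",c[-1]+.5,r,.122);print(a[:2].round(4),b[:2].round(4),np.median(Z[r,c]).round(3))
hsv=cv2.cvtColor(im,cv2.COLOR_RGB2HSV)
k=(u>285)&(u<340)&(v>180)&(v<285)&(hsv[...,0]<25)&(hsv[...,1]>80);print("brush",k.sum(),np.median(Z[k]),u[k].min(),u[k].max(),v[k].min(),v[k].max())
delta([.4894,-.0287,.2],80.4)
```

```text
((488.95703125, -27.860946655273438), (23.87061882019043, 190.0548553466797), 79.9448013305664)
[ 0.5622 -0.0313] [ 0.5627 -0.0468] 0.121
[ 0.5413 -0.0269] [ 0.5418 -0.045 ] 0.12
[ 0.5205 -0.0226] [ 0.521  -0.0405] 0.121
[ 0.4998 -0.0208] [ 0.5002 -0.0361] 0.122
[ 0.4791 -0.0164] [ 0.4796 -0.0343] 0.121
[ 0.4585 -0.0121] [ 0.459  -0.0299] 0.12
[ 0.438  -0.0103] [ 0.4385 -0.0256] 0.122
[ 0.4176 -0.006 ] [ 0.4181 -0.0238] 0.123
brush 3743 0.5288556423219019 286 339 181 284
t 18.0 pos [ 0.5078 -0.2406  0.2039] yang 83.59 z [-0.001  0.    -1.   ] F [-0.2  0.4 -0.4] M [-0.03  0.03 -0.06] op 0.0855 g 0.0 q [-0.57 -0.08  1.79 -0.    1.43 -2.03]
tool units [ 2.1  10.42  0.2 ] turn z 0.071
```

Emit:
jog_arm([
  [0.1, 0.5, 0, 0, 0, 0.07, 1],
  [0.2, 1, 0, 0, 0, 0, 1],
  [0.2, 1, 0, 0, 0, 0, 1],
  [0.2, 1, 0, 0, 0, 0, 1],
  [0.2, 1, 0, 0, 0, 0, 1],
  [0.2, 1, 0, 0, 0, 0, 1],
  [0.2, 1, 0, 0, 0, 0, 1],
  [0.2, 1, 0, 0, 0, 0, 1],
])

```text
t: 18.8
tool_pos: [0.5029, -0.0883, 0.2043]
tool_rot: [-0.265, -3.13, 0.0]
contact_force: [0.4, -0.1, 0.2]
opening: 0.0855
grip_force: 0.0
```

Emit:
jog_arm([
  [0.1, 1, 0, 0, 0, 0, 1],
  [0.1, 1, 0, 0, 0, 0, 1],
  [0, 0.5, 0, 0, 0, 0, 1],
  [0, 0, 0, 0, 0, 0, 1],
])

```text
t: 19.2
tool_pos: [0.5075, -0.0381, 0.2044]
tool_rot: [-0.262, -3.13, 0.0]
contact_force: [-0.1, -0.8, -0.1]
opening: 0.0853
grip_force: 0.0
```

```bash
python3 -c "
from h import *
delta([.489,-.027,.093],80.5)"
```

```text
t 19.2 pos [ 0.5075 -0.0381  0.2044] yang 80.44 z [-0. -0. -1.] F [-0.1 -0.8 -0.1] M [-0.01  0.04  0.  ] op 0.0853 g 0.0 q [-0.22 -0.21  1.91 -0.    1.45 -1.62]
tool units [1.   0.39 5.57] turn z -0.001
```

Emit:
jog_arm([
  [1, 0.35, 0, 0, 0, 0, 1],
  [0, 0, 0.8, 0, 0, 0, 1],
  [0, 0, 1, 0, 0, 0, 1],
  [0, 0, 1, 0, 0, 0, 1],
  [0, 0, 0, 0, 0, 0, 1],
])

```text
t: 19.7
tool_pos: [0.4866, -0.0287, 0.1444]
tool_rot: [-0.265, -3.123, -0.001]
contact_force: [0.1, -0.4, 0.1]
opening: 0.0855
grip_force: 0.0
```

```bash
python3 -c "
from h import *
delta([.489,-.027,.093],80.5)"
```

```text
t 19.7 pos [ 0.4866 -0.0287  0.1444] yang 80.3 z [-0.007  0.001 -1.   ] F [ 0.1 -0.4  0.1] M [-0.02  0.02 -0.07] op 0.0855 g 0.0 q [-0.21 -0.21  2.01 -0.    1.35 -1.61]
tool units [-0.12  0.11  2.57] turn z -0.004
```

Emit:
jog_arm([
  [-0.1, 0.08, 0.8, 0, 0, 0, 1],
  [0, 0, 1, 0, 0, 0, 1],
  [0, 0, 0.4, 0, 0, 0, 1],
  [0, 0, 0.1, 0, 0, 0, 1],
  [0, 0, 0, 0, 0, 0, 1],
])

```text
t: 20.2
tool_pos: [0.4915, -0.0274, 0.1031]
tool_rot: [0.264, 3.13, -0.0]
contact_force: [-0.1, -0.3, 0.2]
opening: 0.0857
grip_force: 0.0
```

```bash
python3 -c "
from h import *
delta([.489,-.027,.093],80.5)"
```

```text
t 20.2 pos [ 0.4915 -0.0274  0.1031] yang 80.34 z [ 0. -0. -1.] F [-0.1 -0.3  0.2] M [ 0.   -0.07 -0.01] op 0.0857 g 0.0 q [-0.21 -0.15  2.03 -0.    1.26 -1.61]
tool units [ 0.13 -0.    0.5 ] turn z -0.004
```

Emit:
jog_arm([
  [0.1, 0, 0.35, 0, 0, 0, 1],
  [0, 0, 0.1, 0, 0, 0, 1],
  [0, 0, 0, 0, 0, 0, 1],
  [0, 0, 0, 0, 0, 0, -1],
  [0, 0, 0, 0, 0, 0, -1],
  [0, 0, 0, 0, 0, 0, -1],
  [0, 0, 0, 0, 0, 0, -1],
  [0, 0, 0, 0, 0, 0, -1],
], grip_force=115)

```text
t: 21.0
tool_pos: [0.4895, -0.0264, 0.0942]
tool_rot: [0.264, 3.13, 0.002]
contact_force: [1.8, 1.0, -2.1]
opening: 0.014
grip_force: 112.9
```

```bash
python3 -c "
from h import *
delta([.489,-.027,.093],80.5)"
```

```text
t 21.0 pos [ 0.4895 -0.0264  0.0942] yang 80.35 z [ 0.001  0.001 -1.   ] F [ 1.8  1.  -2.1] M [ 0.02 -0.1   0.06] op 0.014 g 112.9 q [-0.21 -0.15  2.04  0.    1.24 -1.61]
tool units [ 0.02 -0.03  0.06] turn z -0.003
```

Emit:
jog_arm([
  [0, 0, -0.2, 0, 0, 0, -1],
  [0, 0, -0.4, 0, 0, 0, -1],
  [0, 0, -0.6, 0, 0, 0, -1],
  [0, 0, -0.6, 0, 0, 0, -1],
  [0, 0, -0.6, 0, 0, 0, -1],
  [0, 0, -0.6, 0, 0, 0, -1],
  [0, 0, -0.6, 0, 0, 0, -1],
  [0, 0, -0.6, 0, 0, 0, -1],
])

```text
t: 21.8
tool_pos: [0.4892, -0.0267, 0.1789]
tool_rot: [0.264, 3.13, -0.0]
contact_force: [0.2, 0.2, -5.6]
opening: 0.014
grip_force: 112.2
```

Emit:
jog_arm([
  [-0.3, 0, -0.7, 0, 0, 0, -1],
  [-0.5, 0, -0.7, 0, 0, 0, -1],
  [-0.5, 0, -0.7, 0, 0, 0, -1],
  [-0.5, 0, -0.7, 0, 0, 0, -1],
  [-0.5, 0, -0.7, 0, 0, 0, -1],
  [-0.4, 0, -0.7, 0, 0, 0, -1],
  [-0.2, 0, -0.4, 0, 0, 0, -1],
  [0, 0, -0.2, 0, 0, 0, -1],
])

```text
t: 22.6
tool_pos: [0.5472, -0.0366, 0.275]
tool_rot: [0.264, 3.129, -0.0]
contact_force: [0.3, 0.3, -4.4]
opening: 0.0142
grip_force: 112.3
```

```bash
python3 -c "
from h import *
delta([.55,-.04,.33],80.5)"
```

```text
t 22.6 pos [ 0.5472 -0.0366  0.275 ] yang 80.36 z [ 0.001 -0.    -1.   ] F [ 0.3  0.3 -4.4] M [-0.09  0.01 -0.01] op 0.0142 g 112.3 q [-0.2  -0.15  1.74 -0.    1.55 -1.61]
tool units [-0.17 -0.14 -2.75] turn z -0.003
```

Emit:
jog_arm([
  [0, 0, -0.5, 0, 0, 0, -1],
  [0, 0, -0.6, 0, 0, 0, -1],
  [0, 0, -0.4, -0.03, -0.03, 0, -1],
  [0, 0, 0, -0.05, -0.05, 0, -1],
  [0, 0, 0, -0.05, -0.05, 0, -1],
  [0, 0, 0, -0.05, -0.05, 0, -1],
  [0, 0, 0, -0.05, -0.05, 0, -1],
  [0, 0, 0, 0, 0, 0, -1],
])

```text
t: 23.4
tool_pos: [0.5452, -0.0372, 0.3039]
tool_rot: [0.249, 2.926, 0.243]
contact_force: [-0.1, 0.1, -5.2]
opening: 0.0141
grip_force: 112.4
```

```bash
python3 -c "
from h import *
delta([.55,-.04,.33])"
```

```text
t 23.4 pos [ 0.5452 -0.0372  0.3039] yang 81.22 z [ 0.207  0.146 -0.968] F [-0.1  0.1 -5.2] M [-0.32  0.37 -0.03] op 0.0141 g 112.4 q [-0.31 -0.3   1.83  0.2   1.46 -1.72]
tool units [-0.49  0.13 -1.23] turn z None
```

Emit:
jog_arm([
  [0, 0, 0, -0.04, -0.04, 0, -1],
  [0, 0, 0, -0.05, -0.05, 0, -1],
  [0, 0, 0, -0.05, -0.05, 0, -1],
  [0, 0, 0, -0.05, -0.05, 0, -1],
  [0, 0, 0, -0.05, -0.05, 0, -1],
  [0, 0, 0, -0.05, -0.05, 0, -1],
  [0, 0, 0, -0.04, -0.04, 0, -1],
  [0, 0, 0, 0, 0, 0, -1],
])

```text
t: 24.2
tool_pos: [0.5453, -0.0369, 0.3027]
tool_rot: [0.221, 2.607, 0.541]
contact_force: [-0.3, 0.7, -5.2]
opening: 0.0141
grip_force: 112.6
```

Emit:
jog_arm([
  [0, 0, 0, 0, 0, 0, -1],
  [0, 0, 0, 0, 0, 0, -1],
  [0, 0, 0, 0, 0, 0, -1],
  [0, 0, 0, 0, 0, 0, -1],
  [0, 0, 0, 0, 0, 0, -1],
  [0, 0, 0, 0, 0, 0, -1],
])

```text
t: 24.8
tool_pos: [0.5464, -0.0364, 0.3037]
tool_rot: [0.219, 2.605, 0.542]
contact_force: [0.2, -0.4, -5.4]
opening: 0.0141
grip_force: 112.6
```

Run:
```python
from h import *
delta([.55,-.04,.33])
a,_=shot("scene","s7");b,d=shot("top","t7")
cv2.imwrite("pics/both7.png",np.hstack([cv2.resize(a[60:300,100:340],(400,400)),cv2.resize(b[130:310,130:310],(400,400))])[:,:,::-1])
```

```text
t 24.8 pos [ 0.5464 -0.0364  0.3037] yang 86.27 z [ 0.475  0.337 -0.813] F [ 0.2 -0.4 -5.4] M [-0.56  0.73  0.  ] op 0.0141 g 112.6 q [-0.48 -0.44  2.01  0.57  1.31 -1.96]
tool units [-0.74  0.39 -1.04] turn z None
```

View pics/both7.png

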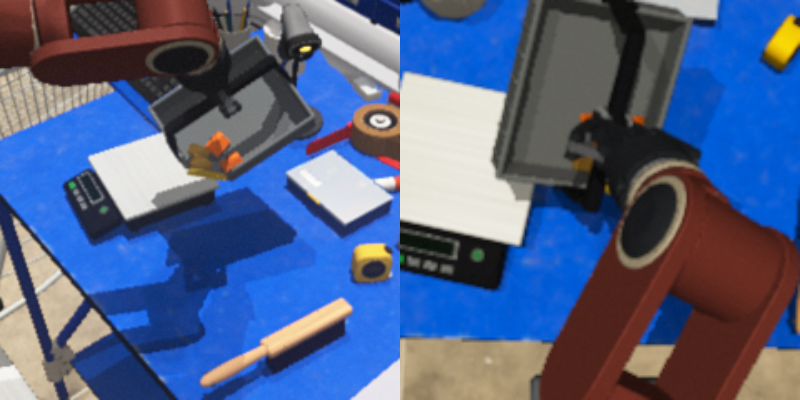

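Scene half: the tote hangs tilted, with the oranges at (215,142) and (235,160) and the nuts at (203,160) near the yellow lip. The brush is standing on the bench. I'll zoom in on the corner.

Run:
```python
from h import *
a=cv2.imread("pics/s7.png")[110:180,185:300];cv2.imwrite("pics/z7.png",cv2.resize(a,(800,487),interpolation=2))
d=np.load("pics/s7.npy");P=cloud("scene",d);im=cv2.imread("pics/s7.png")
o=ctrl.get_obs();R=Ro.from_rotvec(o["tool_rot"]).as_matrix()
T=np.diag([-1,1,-1.]) # tool->tote axes
L=((P-o["tool_pos"])@R)@T+[0,0,.093]
hsv=cv2.cvtColor(im,cv2.COLOR_BGR2HSV)
v,u=np.mgrid[:384,:512];b=(u>185)&(u<300)&(v>105)&(v<185)
for n,m in(("orange",(hsv[...,0]<14)&(hsv[...,1]>150)&(hsv[...,2]>90)),("yel",(hsv[...,0]>=15)&(hsv[...,0]<40)&(hsv[...,1]>100))):
    k,l,s,c=cv2.connectedComponentsWithStats((m&b).astype(np.uint8))
    for i in range(1,k):
        if s[i,4]>5:q=L[l==i]*1000;print(n,c[i].round(),s[i,4],"med",np.median(q,0).round(),"min",np.percentile(q,5,0).round(),"max",np.percentile(q,95,0).round())
```

```text
orange [230. 146.] 125 med [-42. -23.  16.] min [-56. -33.   9.] max [-28. -12.  24.]
orange [239. 157.] 79 med [-38. -59.  19.] min [-52. -67.  14.] max [-25. -51.  26.]
yel [221. 158.] 252 med [-76. -40.  34.] min [-94. -76.  19.] max [-62. -12.  43.]
yel [288. 179.] 14 med [  45. -129. -195.] min [  42. -140. -201.] max [  49. -116. -188.]
```

View pics/z7.png

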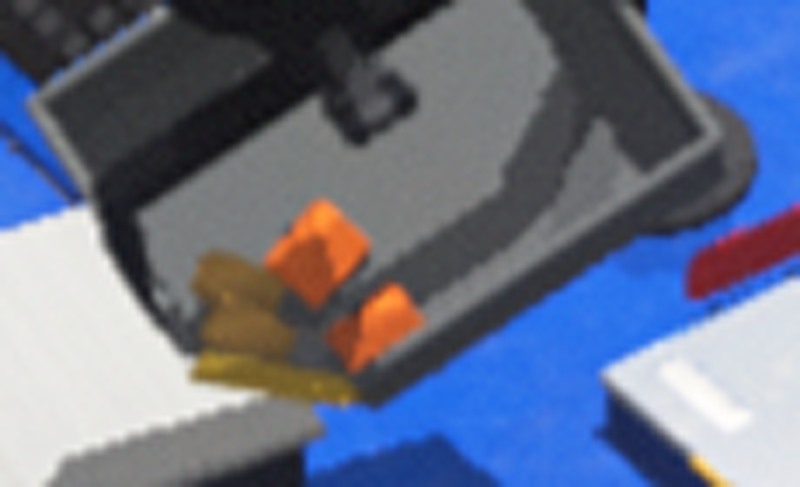

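The four are huddled at the lip; one block sits about 37 mm along the -y wall. I'll add a small extra lean towards -x to draw it in.

Emit:
jog_arm([
  [0, 0, 0, 0, -0.05, 0, -1],
  [0, 0, 0, 0, -0.06, 0, -1],
  [0, 0, 0, 0, -0.05, 0, -1],
  [0, 0, 0, 0, 0, 0, -1],
  [0, 0, 0, 0, 0, 0, -1],
  [0, 0, 0, 0, 0, 0, -1],
  [0, 0, 0, 0, 0, 0, -1],
  [0, 0, 0, 0, 0, 0, -1],
])

```text
t: 25.7
tool_pos: [0.5466, -0.0365, 0.3039]
tool_rot: [0.246, 2.483, 0.512]
contact_force: [0.5, -0.4, -5.0]
opening: 0.0141
grip_force: 112.7
```

Run:
```python
from h import *
delta([.55,-.04,.33])
im,d=shot("scene","s8");im=im[:,:,::-1].copy();P=cloud("scene",d)
o=ctrl.get_obs();R=Ro.from_rotvec(o["tool_rot"]).as_matrix()
L=((P-o["tool_pos"])@R)@np.diag([-1,1,-1.])+[0,0,.093]
hsv=cv2.cvtColor(im,cv2.COLOR_BGR2HSV)
v,u=np.mgrid[:384,:512];b=(u>185)&(u<275)&(v>105)&(v<185)
for n,m in(("orange",(hsv[...,0]<14)&(hsv[...,1]>150)&(hsv[...,2]>90)),("yel",(hsv[...,0]>=15)&(hsv[...,0]<40)&(hsv[...,1]>100))):
    k,l,s,c=cv2.connectedComponentsWithStats((m&b).astype(np.uint8))
    for i in range(1,k):
        if s[i,4]>5:q=L[l==i]*1000;print(n,c[i].round(),s[i,4],"med",np.median(q,0).round(),"min",np.percentile(q,5,0).round(),"max",np.percentile(q,95,0).round())
cv2.imwrite("pics/z8.png",cv2.resize(im[110:180,185:300],(800,487),interpolation=2))
```

```text
t 25.7 pos [ 0.5466 -0.0365  0.3039] yang 86.26 z [ 0.581  0.304 -0.755] F [ 0.5 -0.4 -5. ] M [-0.43  0.91  0.02] op 0.0141 g 112.7 q [-0.49 -0.53  2.09  0.62  1.2  -1.98]
tool units [-0.86  0.39 -0.94] turn z None
orange [234. 144.] 128 med [-41. -23.  17.] min [-55. -34.   6.] max [-27. -12.  23.]
orange [242. 155.] 87 med [-38. -59.  19.] min [-53. -66.  13.] max [-25. -50.  25.]
yel [225. 157.] 248 med [-75. -41.  34.] min [-95. -75.  22.] max [-62. -14.  43.]
```

View pics/z8.png

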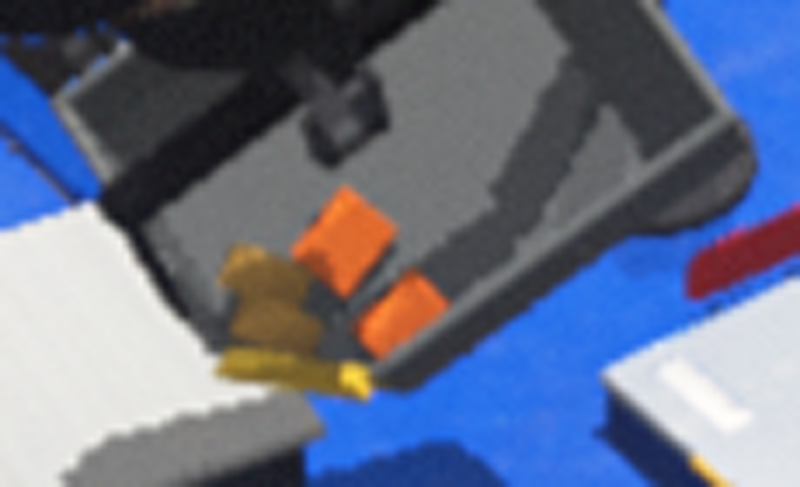

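The parts did not move, so they're settled tight against the lip (nuts at (270,290), blocks at (345,240) and (405,310)). I'll return to the straight diagonal tilt, settle and hand in.

Emit:
jog_arm([
  [0, 0, 0, 0, 0.05, 0, -1],
  [0, 0, 0, 0, 0.05, 0, -1],
  [0, 0, 0, 0, 0.04, 0, -1],
  [0, 0, 0, 0, 0, 0, -1],
  [0, 0, 0, 0, 0, 0, -1],
  [0, 0, 0, 0, 0, 0, -1],
  [0, 0, 0, 0, 0, 0, -1],
  [0, 0, 0, 0, 0, 0, -1],
])

```text
t: 26.55
tool_pos: [0.5462, -0.0364, 0.3036]
tool_rot: [0.223, 2.589, 0.538]
contact_force: [0.7, 0.2, -3.8]
opening: 0.014
grip_force: 112.6
```

```bash
python3 -c "
from h import *
delta([.55,-.04,.33]);print(abs(ctrl.get_obs()['dq']).max());print(ctrl.finish_job())"
```

```text
t 26.55 pos [ 0.5462 -0.0364  0.3036] yang 86.26 z [ 0.489  0.333 -0.806] F [ 0.7  0.2 -3.8] M [-0.5   0.73  0.07] op 0.014 g 112.6 q [-0.48 -0.45  2.02  0.57  1.29 -1.96]
tool units [-0.77  0.39 -1.03] turn z None
0.0018777106832359252
the job is handed in; nothing more can be done
None
```

I handed the job in at 26.6 s: all four fittings are swept into the tote and sit together at the yellow lip, the brush is standing back on the bench, and the arm is holding the tote still in the air, tipped about 36° towards its pouring corner.

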